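Shut the photometer cover and press start

ROBOT

A 7-joint arm with a two-finger parallel gripper is mounted at the origin on the work surface. World frame = base frame: x ahead of the robot, y to its left, z up, the work surface at z = 0. Lengths are in m, angles in rad, forces in N, time in s.
With the tool pointing down it reaches from about 0.35 to 0.9 m from the base axis. Payload 19.9 kg.
Tool frame: the origin (TCP) lies at the very end of the fingers, on their centre line; the grasp point (between the pads) lies env.grip_depth behind it (env.grip_depth is the distance from the TCP to the grasp point, in m); z points along the fingers, y is the line along which they close (so a half turn about z gives the same grasp; the last joint's range is limited). The gripper opens to 94 mm and grips with 3 to 60 N. Pads are 16 mm wide; open, the fingers measure 119 mm over their backs; the gripper's body (75 mm by 177 mm) begins 78 mm behind the grasp point.
Start: joints at [1.28, 0.417, -0.01, 1.614, 0.005, 1.111, -0.053], TCP at [0.155, -0.606, 0.205] pointing down, gripper open.
Joint ranges: [-2.81, 2.81], [-0.39, 2.02], [-1.27, 1.25], [0.06, 2.57], [-1.19, 4.33], [0.19, 2], [-2.82, 2.82]. Speed limits (rad/s): [1.89, 1.89, 2.39, 2.39, 3.01, 3.01, 3.01].

INTERFACE

Orientations are given as a rotation vector (axis times angle).
In Python, from bench import get_obs, viewer, order, search_frame, env gives the robot as it stands. The module is installed in compiled form; this text tells all that it offers.
- The arm moves only by the tool play_rows, never from a script. Its argument "rows" is a list that holds one entry, the list of rows, each a list of 7 numbers: the shift along the world's x, y, z in m, then the turn, a rotation vector about the world's x, y, z in units of 6 degrees (1.0 is 6 degrees), then the closure, from 0 (fully open) to 1 (shut). A call has 1 to 10 rows; each row shifts and turns the commanded pose from where the row before left it; what a row does not reach is not made up. A row lasts 1/12 s, in which the tool goes at most 41.7 mm and 7.16 degrees, less where a joint would pass 70% of its speed; a pose out of reach is approached as far as the arm can. A call is refused whole if a number of a shift passes 0.0417 or a number of a turn 1, either way. A call with a gripper value outside its range is refused whole. The fingers move at their own pace and stop on an object; "squeeze" is the grip in N (left out, the last holds). Time passes only in rows, so rows that do not move let the fingers close. It gives the time, the measured TCP pose, the force, the opening and the grip force at its end, in the units of the state.
- get_obs(): the state, without advancing time (a new reading comes with each control period).
- viewer.read_camera(name): name is "scene" or "top" or "wrist"; returns the picture (384x512x3 uint8, red, green, blue); there is no depth.
- viewer.calibration(name): a dict with "K" (3x3 intrinsics, pixels), "distortion" ([k1, k2, p1, p2, k3] as OpenCV has them; the pictures are not rectified), "R" (3x3) and "t" (3): a world point X has camera coordinates R X + t; the wrist camera has in their place "tool_from_camera" (4x4, takes a point from camera to tool coordinates, whose origin is the TCP and whose axes are the flange's). Camera axes: x right, y down, z forward; pixel columns grow to the right and rows downward; lengths in m; the calibration is good to about 2 mm. A picture is of the moment at which its call begins: read the wrist's pose just before it. calibration takes no time and is no camera call.
- order.close_job(): hands the job in; it is judged then, once.
Trained networks look in the newest picture that a camera, given by its name, has taken for a name from the list of things; names that differ only in an ending like _2 or _b are one class to them, and where a whole thing is asked for, a point or a joint stands for the part that bears it (a point fixed in the world has none). Each returns a list of dicts, best first, with "confidence" (0 to 1); they miss things now and then, are a little off and sometimes report something else, mostly with a low value. They report only what shows in the picture. A call takes as long as a camera call.
- search_frame(camera, name): "xyz" ([x, y, z] in m, in world coordinates, good to about 4 mm: the middle of the surface that is visible of it).
The state is a dict: "time_s": time; "q": joint angles; "qd": joint speeds; "effort": joint torques, N m; "eef_pos": TCP position; "tcp_rot": TCP orientation; "force": force on the tool from outside, world axes, zero at the start; "ft_torque": the same for the moment, N m; "grip_width": finger opening in m; "grip_force": force on a finger pad.
Only numpy, scipy, OpenCV 4.12 (cv2) and the standard library are available. Lean on these libraries where they do the work, as an engineer would, in place of code of your own. Each camera call takes 0.05 s, during which the arm holds its last target. There are 200 camera calls.

TASK

A sample is in the photometer: with the fingertips, gently push its half-open sample-chamber cover shut, and only then press the start key (the one oblong, bar-shaped key among the four) fully down and let it come back up. Touch no other key, leave the vial, the cuvette and everything on the bench where they stand, pick nothing up, and finish with the hand clear.

Things in the scene. Friction and masses are not known exactly. Their poses are not given: they have to be found in the camera images.
- photometer: White bench photometer 280 mm deep (x), 400 mm wide (y), fixed; origin: centre of its underside; flat deck 110 mm up. x points to its rear (robot on its -x side), y to its left. Sample chamber with cover on the left half; on the right half four keys on pods, 2 x 2, 62 mm between centres, in any arrangement, pattern's centre at x -74, y -115 mm; flat display behind them.
- cover (a joint): Angle of the chamber cover: 0 = shut flat, grows as its free edge rises (starts at 0.55 to 1.0 rad; stop at 1.2). A friction hinge holds it where it is left; 1 to 3 N straight down 50 mm from the hinge moves it. Plain grey flap 130 mm from hinge to free edge, 100 wide, 8 thick, hinged along the rear, free edge to the front. Shut, its upper face is 123 mm above the bench.
- cover_hinge (a point): Middle of the cover's hinge line (75 mm behind and 90 mm to the left of the photometer's origin, 119 mm above the bench); its axes turn with the cover: x from the free edge to the hinge, y along the hinge, z out of the outer (upper) face.
- cover_edge (a point): Middle of the cover's free edge, on its outer face, 130 mm from the hinge; axes as cover_hinge.
- start_pod: The fixed flat square pod, 50 x 52 x 4 mm, light grey, lying on the deck, that carries the start key; origin at the centre of its underside, axes parallel to the photometer's.
- start_top (a point): Centre of the top face of the start key: the only oblong bar key, 46 mm long across the photometer (its y) by 18 mm. All keys are of the same dark grey plastic; at rest their tops stand 13 mm above the deck.
- start_key (a joint): How far the start key is pressed down (m): 0 at rest, 0.005 at the bottom stop. Spring: starts to move at about 2 N, bottoms at about 4 N, comes back up when released.
- round_pod: The fixed flat square pod, 50 x 52 x 4 mm, light grey, lying on the deck, that carries the round key; origin at the centre of its underside, axes parallel to the photometer's.
- round_top (a point): Centre of the top face of a round key 22 mm in diameter; leave alone. All keys are of the same dark grey plastic; at rest their tops stand 13 mm above the deck.
- round_key (a joint): How far the round key is pressed down (m): 0 at rest, 0.005 at the bottom stop. Spring: starts to move at about 2 N, bottoms at about 4 N, comes back up when released.
- square_pod: The fixed flat square pod, 50 x 52 x 4 mm, light grey, lying on the deck, that carries the square key; origin at the centre of its underside, axes parallel to the photometer's.
- square_top (a point): Centre of the top face of a square key 20 x 20 mm; leave alone. All keys are of the same dark grey plastic; at rest their tops stand 13 mm above the deck.
- square_key (a joint): How far the square key is pressed down (m): 0 at rest, 0.005 at the bottom stop. Spring: starts to move at about 2 N, bottoms at about 4 N, comes back up when released.
- cross_pod: The fixed flat square pod, 50 x 52 x 4 mm, light grey, lying on the deck, that carries the cross key; origin at the centre of its underside, axes parallel to the photometer's.
- cross_top (a point): Centre of the top face of a plus-shaped key 28 mm across; leave alone. All keys are of the same dark grey plastic; at rest their tops stand 13 mm above the deck.
- cross_key (a joint): How far the cross key is pressed down (m): 0 at rest, 0.005 at the bottom stop. Spring: starts to move at about 2 N, bottoms at about 4 N, comes back up when released.
- vial: Small capped glass vial, diameter 25 mm, 45 mm tall, standing on the deck between the keys and the cover; loose, to be left alone. Origin at the centre of its underside.
- cuvette: Square glass cuvette with white stopper, 15 mm wide, 45 mm tall, standing on the deck between display and cover; loose, to be left alone. Origin at the centre of its underside.
- jar: White reagent jar with blue cap, diameter 68 mm, 110 mm tall, on the bench; loose, to be left alone. Origin at the centre of its underside.
- beaker: Glass beaker, diameter 84 mm, 110 mm tall, on the bench; loose, to be left alone. Origin at the centre of its underside.
- flask: Glass flask with a long neck, diameter 68 mm, 150 mm tall, on the bench; loose, to be left alone. Origin at the centre of its underside.
- pipette: White pipette lying on the bench, about 230 mm long along its x, 24 mm thick; loose, to be left alone. Origin at the centre line of its underside.

How it is judged:
By the outcome, as a careful person would: the job done as asked, in the order asked, and still so for the second after the job is handed in, with the robot touching nothing.
It also fails if it takes over 42 s, if anything falls off the work surface, if the arm or the gripper's body presses on something with over 40 N, if the wrist force passes 120 N, or if a joint passes its speed limit or range.

## Working session

There is one attempt and no reset: what is moved stays moved. The work goes in short steps, Python scripts to look and compute and a tool call to move; the robot and the scene stay as the last step left them, time stands still between calls to the robot, and variables do not carry over. Pictures are saved under pics/ and viewed, at most 10 in all, crops included, and the job is handed in when it is done.

Besides the shell and the picture viewer there is one more tool, called by a JSON object that holds its "method" and its "body", one argument or row to a line. play_rows: Moves the arm, as the interface text tells. Its arguments: {"type":"object","properties":{"rows":{"type":"array","items":{"type":"array","items":{"type":"array","items":{"type":"number"}}}},"squeeze":{"type":"number"}},"required":["rows"]}

```bash
mkdir -p pics; python3 - <<'E'
from bench import *
import cv2,numpy as np
for c in ["scene","top"]:
    im=viewer.read_camera(c); cv2.imwrite(f"pics/{c}0.png",im[:,:,::-1])
    for n in ["photometer","cover_hinge","cover_edge","start_top","round_top","square_top","cross_top","vial","cuvette"]:
        print(c,n,[(np.round(d["xyz"],3).tolist(),round(d["confidence"],2)) for d in search_frame(c,n)[:2]])
o=get_obs();print(o["time_s"],o["eef_pos"],o["tcp_rot"],o["force"],env.grip_depth)
E
```

```text
scene photometer [([0.624, -0.092, 0.11], 0.92), ([0.388, -0.395, 0.021], 0.68)]
scene cover_hinge [([0.615, 0.055, 0.169], 0.82), ([0.643, 0.364, 0.08], 0.73)]
scene cover_edge [([0.611, 0.055, 0.173], 0.64)]
scene start_top [([0.441, -0.152, 0.123], 0.72)]
scene round_top [([0.504, -0.162, 0.124], 0.46)]
scene square_top []
scene cross_top [([0.446, -0.093, 0.124], 0.64), ([0.643, 0.366, 0.076], 0.59)]
scene vial [([0.387, -0.397, 0.022], 0.46)]
scene cuvette [([0.504, -0.162, 0.116], 0.58), ([0.63, -0.041, 0.139], 0.56)]
top photometer [([0.569, -0.008, 0.109], 0.85)]
top cover_hinge [([0.608, 0.063, 0.177], 0.94), ([0.495, -0.157, 0.126], 0.68)]
top cover_edge [([0.605, 0.061, 0.182], 0.6)]
top start_top [([0.566, -0.006, 0.106], 0.38)]
top round_top [([0.496, -0.16, 0.125], 0.38)]
top square_top [([0.61, 0.063, 0.177], 0.4), ([0.647, 0.396, 0.056], 0.28)]
top cross_top []
top vial [([0.545, -0.02, 0.153], 0.51)]
top cuvette [([0.622, -0.034, 0.157], 0.39)]
1.0 [ 0.15451785 -0.60557622  0.20543635] [-3.11704739e+00 -3.91313078e-01  7.61692354e-07] [ 0.02533856  0.01443889 -0.26105816] 0.0188
```

View pics/scene0.png

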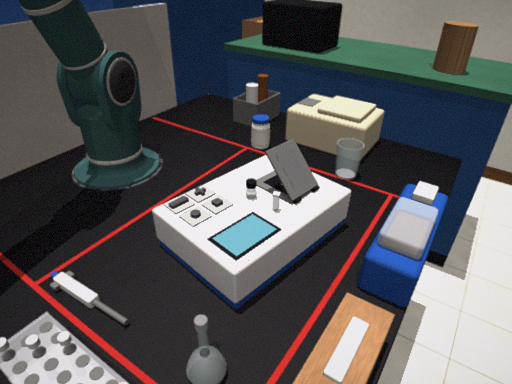

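View pics/top0.png

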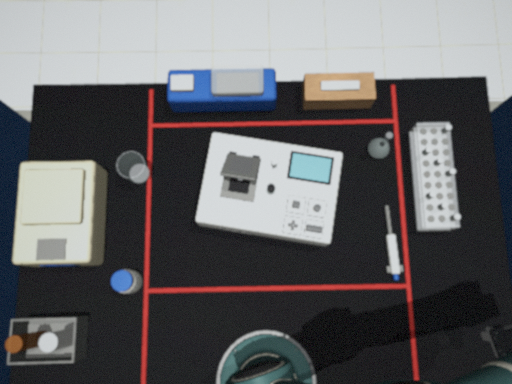

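```bash
cat > h.py <<'E'
from bench import *
import cv2,numpy as np
def ortho(c,z,x0=.33,x1=.75,y0=-.27,y1=.27,s=.001,im=None):
    # rows: x from x1 down to x0; cols: y from y1 down to y0
    k=viewer.calibration(c)
    xs=np.arange(x1,x0,-s);ys=np.arange(y1,y0,-s)
    X,Y=np.meshgrid(xs,ys,indexing="ij")
    P=np.stack([X,Y,np.full_like(X,z)],-1).reshape(-1,3)
    p,_=cv2.projectPoints(P,cv2.Rodrigues(np.array(k["R"]))[0],np.array(k["t"]),np.array(k["K"]),np.array(k["distortion"]))
    p=p.reshape(*X.shape,2).astype(np.float32)
    return cv2.remap(im,p[...,0],p[...,1],cv2.INTER_CUBIC)
E
python3 - <<'E'
from h import *
a=[ortho(c,.11,im=cv2.imread(f"pics/{c}0.png")) for c in("top","scene")]
for c,i in zip("ts",a):
    for v in range(0,540,100): cv2.line(i,(v,0),(v,5),(0,255,0),1)
    cv2.imwrite(f"pics/o{c}.png",i)
for c,i in zip("ts",a):
    m=((i.min(2)>150)*255).astype(np.uint8); m=cv2.morphologyEx(m,cv2.MORPH_CLOSE,np.ones((40,40)))
    m=cv2.morphologyEx(m,cv2.MORPH_OPEN,np.ones((25,25)))
    cs=max(cv2.findContours(m,0,2)[0],key=cv2.contourArea); r=cv2.minAreaRect(cs); print(c,r)
    print(np.round([[.75-p[1]*.001,.27-p[0]*.001] for p in cv2.boxPoints(r)],3).tolist())
E
```

```text
t ((294.219482421875, 178.05303955078125), (401.2592468261719, 299.0777893066406), 10.432209968566895)
[[0.460999995470047, 0.20000000298023224], [0.7549999952316284, 0.1459999978542328], [0.6830000281333923, -0.24899999797344208], [0.3889999985694885, -0.1940000057220459]]
s ((259.92266845703125, 166.1856231689453), (478.6724548339844, 299.423095703125), 10.520785331726074)
[[0.47999998927116394, 0.27300000190734863], [0.7749999761581421, 0.21799999475479126], [0.6869999766349792, -0.2529999911785126], [0.3930000066757202, -0.1979999989271164]]
```

View pics/ot.png

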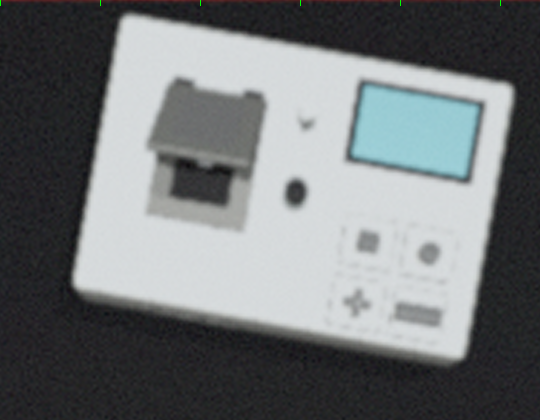

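View pics/os.png

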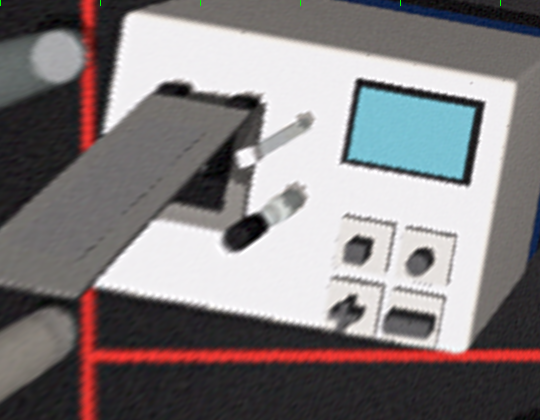

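The bar-shaped start key is front right: top image (313,229), scene image (179,203). The cover is half open at about 0.86 rad. Photometer centre is about (0.567, -0.025) with yaw -0.18. I'll approach with closed fingers.

{"method": "play_rows", "body": {
  "rows": [
    [[0, 0, 0.033, 0, 0, -0.41, 1], [0, 0, 0.033, 0, 0, -0.41, 1], [0, 0, 0.033, 0, 0, -0.41, 1], [0.0185, 0.0278, 0, 0, 0, -0.41, 1], [0.0185, 0.0278, 0, 0, 0, -0.41, 1], [0.0185, 0.0278, 0, 0, 0, -0.41, 1], [0.0185, 0.0278, 0, 0, 0, -0.41, 1], [0.0185, 0.0278, 0, 0, 0, -0.41, 1], [0.0185, 0.0278, 0, 0, 0, -0.41, 1], [0.0185, 0.0278, 0, 0, 0, -0.41, 1]]
  ],
  "squeeze": 5
}}

```text
time_s: 1.83
eef_pos: [0.2846, -0.4095, 0.3046]
tcp_rot: [3.128, -0.285, 0.0]
force: [0.3, -0.4, -0.6]
grip_width: 0.0305
grip_force: 0.0
```

{"method": "play_rows", "body": {
  "rows": [
    [[0.0185, 0.0278, 0, 0, 0, 0, 1], [0.0185, 0.0278, 0, 0, 0, 0, 1], [0.0185, 0.0278, 0, 0, 0, 0, 1], [0.0185, 0.0278, 0, 0, 0, 0, 1], [0.0185, 0.0278, 0, 0, 0, 0, 1], [0.0185, 0.0278, 0, 0, 0, 0, 1], [0.0185, 0.0278, 0, 0, 0, 0, 1], [0.0185, 0.0278, 0, 0, 0, 0, 1], [0.0185, 0.0278, 0, 0, 0, 0, 1]]
  ]
}}

```text
time_s: 2.58
eef_pos: [0.4511, -0.1593, 0.3047]
tcp_rot: [3.129, -0.282, 0.001]
force: [1.0, -1.7, -0.2]
grip_width: 0.0006
grip_force: 0.0
```

{"method": "play_rows", "body": {
  "rows": [
    [[0.0185, 0.0278, 0, 0, 0, 0, 1], [0.0185, 0.0278, 0, 0, 0, 0, 1], [0.0185, 0.0278, 0, 0, 0, 0, 1], [0.0185, 0.0278, 0, 0, 0, 0, 1], [0.0185, 0.0278, 0, 0, 0, 0, 1], [0.0185, 0.0278, 0, 0, 0, 0, 1], [0.0185, 0.0278, 0, 0, 0, 0, 1], [0.0185, 0.0278, 0, 0, 0, 0, 1], [0, 0, 0, 0, 0, 0, 1]]
  ]
}}

```text
time_s: 3.33
eef_pos: [0.5999, 0.0675, 0.3038]
tcp_rot: [-3.127, 0.273, 0.001]
force: [-0.3, 0.3, 1.3]
grip_width: 0.0004
grip_force: 0.0
```

{"method": "play_rows", "body": {
  "rows": [
    [[0, 0, -0.02, 0, 0, 0, 1], [0, 0, -0.02, 0, 0, 0, 1], [0, 0, -0.02, 0, 0, 0, 1], [0, 0, -0.018, 0, 0, 0, 1], [0, 0, -0.008, 0, 0, 0, 1], [0, 0, -0.005, 0, 0, 0, 1], [0, 0, -0.004, 0, 0, 0, 1], [0, 0, -0.004, 0, 0, 0, 1], [0, 0, -0.004, 0, 0, 0, 1], [0, 0, -0.004, 0, 0, 0, 1]]
  ]
}}

```text
time_s: 4.17
eef_pos: [0.5988, 0.0616, 0.1977]
tcp_rot: [-3.129, 0.282, -0.001]
force: [1.1, 0.7, -0.2]
grip_width: 0.0008
grip_force: 0.0
```

```bash
python3 - <<'E'
from bench import *
import cv2
im=viewer.read_camera("scene"); cv2.imwrite("pics/s1.png",cv2.resize(im[100:260,130:390,::-1],None,fx=3,fy=3))
o=get_obs();print(o["time_s"],o["eef_pos"],o["force"])
E
```

```text
4.2167 [0.59840391 0.06154825 0.19679195] [-0.44524217 -0.18270921 -0.50494686]
```

View pics/s1.png

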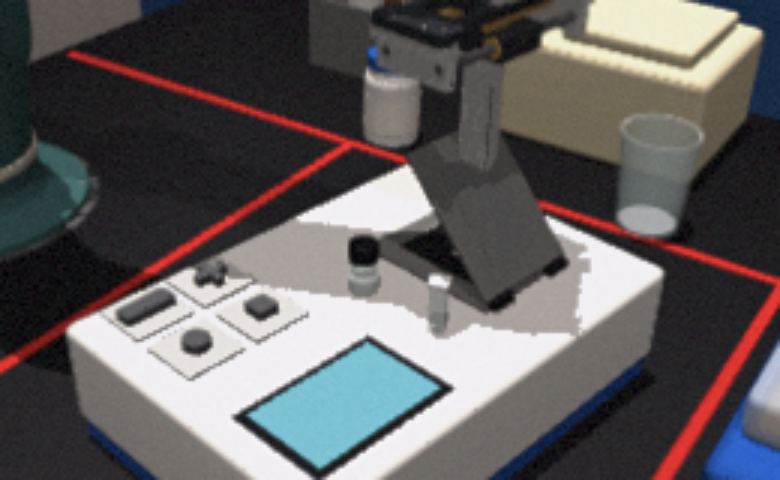

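The fingertips (480,165 in the crop) hover just above the cover's outer face near its free edge. There is no contact yet, and the vial and cuvette are clear. I'll descend gently.

{"method": "play_rows", "body": {
  "rows": [
    [[0, 0, -0.004, 0, 0, 0, 1], [0, 0, -0.004, 0, 0, 0, 1], [0, 0, -0.004, 0, 0, 0, 1], [0, 0, -0.004, 0, 0, 0, 1], [0, 0, -0.004, 0, 0, 0, 1], [0, 0, -0.004, 0, 0, 0, 1]]
  ]
}}

```text
time_s: 4.72
eef_pos: [0.5985, 0.0616, 0.173]
tcp_rot: [-3.129, 0.282, 0.0]
force: [-0.3, -0.5, 1.1]
grip_width: 0.0002
grip_force: 0.4
```

{"method": "play_rows", "body": {
  "rows": [
    [[0, 0, -0.004, 0, 0, 0, 1], [0, 0, -0.004, 0, 0, 0, 1], [0, 0, -0.004, 0, 0, 0, 1], [0, 0, -0.004, 0, 0, 0, 1], [0, 0, -0.004, 0, 0, 0, 1]]
  ]
}}

```text
time_s: 5.13
eef_pos: [0.5985, 0.0616, 0.153]
tcp_rot: [-3.129, 0.282, 0.0]
force: [-0.2, 0.5, 1.5]
grip_width: 0.0005
grip_force: 0.4
```

{"method": "play_rows", "body": {
  "rows": [
    [[0, 0, -0.004, 0, 0, 0, 1], [0, 0, -0.004, 0, 0, 0, 1], [0, 0, -0.004, 0, 0, 0, 1], [0, 0, -0.004, 0, 0, 0, 1]]
  ]
}}

```text
time_s: 5.47
eef_pos: [0.5985, 0.0616, 0.137]
tcp_rot: [-3.129, 0.282, 0.0]
force: [0.0, -0.5, 0.8]
grip_width: 0.0006
grip_force: 0.4
```

{"method": "play_rows", "body": {
  "rows": [
    [[0, 0, -0.004, 0, 0, 0, 1], [0, 0, -0.003, 0, 0, 0, 1], [0, 0, -0.002, 0, 0, 0, 1], [0, 0, -0.002, 0, 0, 0, 1], [0, 0, -0.001, 0, 0, 0, 1], [0, 0, 0, 0, 0, 0, 1]]
  ]
}}

```text
time_s: 5.97
eef_pos: [0.5985, 0.0616, 0.1253]
tcp_rot: [-3.129, 0.282, 0.0]
force: [0.1, -0.4, -0.5]
grip_width: 0.0005
grip_force: 0.0
```

{"method": "play_rows", "body": {
  "rows": [
    [[0, 0, -0.001, 0, 0, 0, 1], [0, 0, 0, 0, 0, 0, 1]]
  ]
}}

```text
time_s: 6.13
eef_pos: [0.5986, 0.0616, 0.1244]
tcp_rot: [-3.129, 0.282, -0.0]
force: [0.1, 0.2, -0.2]
grip_width: 0.0008
grip_force: 0.0
```

{"method": "play_rows", "body": {
  "rows": [
    [[0, 0, -0.001, 0, 0, 0, 1], [0, 0, 0, 0, 0, 0, 1]]
  ]
}}

```text
time_s: 6.3
eef_pos: [0.5985, 0.0616, 0.1234]
tcp_rot: [-3.129, 0.282, -0.0]
force: [0.0, -0.1, -0.0]
grip_width: 0.0004
grip_force: 0.0
```

{"method": "play_rows", "body": {
  "rows": [
    [[0, 0, -0.001, 0, 0, 0, 1], [0, 0, 0, 0, 0, 0, 1]]
  ]
}}

```text
time_s: 6.47
eef_pos: [0.5987, 0.0616, 0.1232]
tcp_rot: [3.129, -0.282, 0.001]
force: [-4.5, -0.8, 12.3]
grip_width: 0.0007
grip_force: 5.6
```

{"method": "play_rows", "body": {
  "rows": [
    [[0, 0, 0.005, 0, 0, 0, 1], [0, 0, 0.015, 0, 0, 0, 1], [0, 0, 0.025, 0, 0, 0, 1], [0, 0, 0.03, 0, 0, 0, 1], [0, 0, 0.025, 0, 0, 0, 1], [-0.02, -0.027, 0, 0, 0, 0, 1], [-0.02, -0.027, 0, 0, 0, 0, 1], [-0.02, -0.027, 0, 0, 0, 0, 1], [-0.02, -0.027, 0, 0, 0, 0, 1]]
  ]
}}

```text
time_s: 7.22
eef_pos: [0.5174, -0.0474, 0.2226]
tcp_rot: [-3.129, 0.281, -0.0]
force: [0.3, 0.0, -0.3]
grip_width: 0.0004
grip_force: 0.0
```

{"method": "play_rows", "body": {
  "rows": [
    [[-0.02, -0.027, 0, 0, 0, 0, 1], [-0.02, -0.027, 0, 0, 0, 0, 1], [-0.02, -0.027, 0, 0, 0, 0, 1], [-0.019, -0.024, 0, 0, 0, 0, 1], [0, 0, -0.02, 0, 0, 0, 1], [0, 0, -0.02, 0, 0, 0, 1], [0, 0, -0.01, 0, 0, 0, 1], [0, 0, 0, 0, 0, 0, 1]]
  ]
}}

```text
time_s: 7.88
eef_pos: [0.4386, -0.151, 0.1709]
tcp_rot: [-3.128, 0.281, 0.004]
force: [-0.2, 0.1, 0.5]
grip_width: 0.0004
grip_force: 0.0
```

```bash
python3 - <<'E'
from h import *
o=get_obs();print(o["time_s"],o["eef_pos"],o["force"])
im=viewer.read_camera("scene"); cv2.imwrite("pics/s2.png",cv2.resize(im[100:260,130:390,::-1],None,fx=3,fy=3))
cv2.imwrite("pics/s2f.png",im[:,:,::-1])
for n in ["start_top","cover_edge"]:
  print(n,[(np.round(d["xyz"],3).tolist(),round(d["confidence"],2)) for d in search_frame("scene",n)[:2]])
im=viewer.read_camera("wrist"); cv2.imwrite("pics/w2.png",im[:,:,::-1])
print([(np.round(d["xyz"],3).tolist(),round(d["confidence"],2)) for d in search_frame("wrist","start_top")[:2]])
E
```

```text
7.8833 [ 0.43860648 -0.15096872  0.17088676] [-0.24728476  0.0606514   0.52729147]
start_top []
cover_edge [([0.435, -0.152, 0.119], 0.63), ([0.596, 0.057, 0.128], 0.56)]
[([0.438, -0.142, 0.124], 0.58), ([0.551, 0.027, 0.122], 0.2)]
```

View pics/s2.png

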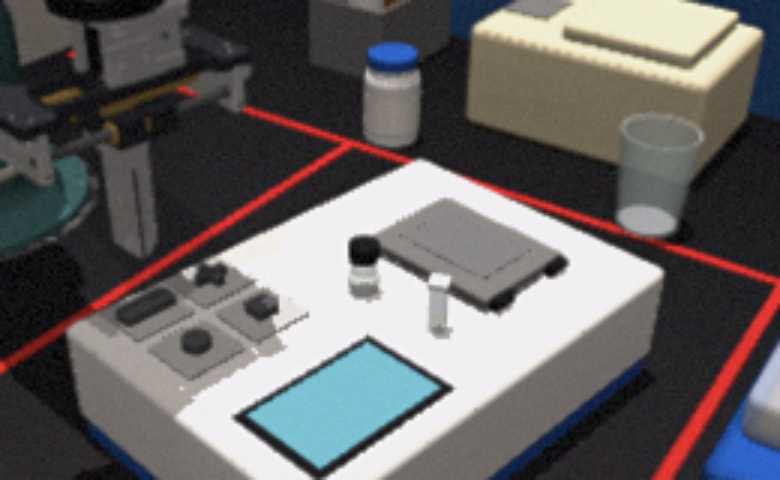

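View pics/w2.png

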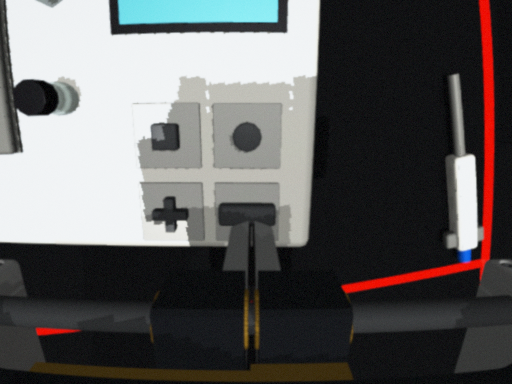

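The cover lies shut flat in the scene crop (470,250), and the vial and cuvette are still standing. In the wrist view the start bar spans (219..275, 203..224) and the closed fingers lie close to its middle column. I'll locate the bar from the wrist view, using round, square and cross as a check.

```bash
python3 - <<'E'
from h import *
from scipy.spatial.transform import Rotation as Ro
o=get_obs();k=viewer.calibration("wrist")
T=np.eye(4);T[:3,:3]=Ro.from_rotvec(o["tcp_rot"]).as_matrix();T[:3,3]=o["eef_pos"];T=T@np.array(k["tool_from_camera"])
def g(u,v,z):
    p=cv2.undistortPoints(np.array([[[u,v]]],float),np.array(k["K"]),np.array(k["distortion"]))[0,0]
    d=T[:3,:3]@[*p,1];return T[:3,3]+d*(z-T[2,3])/d[2]
for n,u,v,z in [("barLback",219,204,.123),("barRback",275,204,.123),("barL front",219,223,.123),("round",247,136,.123),("cross",170,213,.123),("deckFR",308,246,.110),("podBL",215,241,.114),("podTR",279,182,.114)]: print(n,np.round(g(u,v,z),4))
E
```

```text
barLback [ 0.4494 -0.1274  0.123 ]
barRback [ 0.4417 -0.1703  0.123 ]
barL front [ 0.434  -0.1241  0.123 ]
round [ 0.497  -0.1583  0.123 ]
cross [ 0.449  -0.0877  0.123 ]
deckFR [ 0.3951 -0.1926  0.11  ]
podBL [ 0.4156 -0.1159  0.114 ]
podTR [ 0.4562 -0.1765  0.114 ]
```

{"method": "play_rows", "body": {
  "rows": [
    [[-0.001, 0.003, -0.014, 0, 0, 0, 1], [0, 0, -0.014, 0, 0, 0, 1], [0, 0, -0.01, 0, 0, 0, 1], [0, 0, -0.005, 0, 0, 0, 1], [0, 0, -0.002, 0, 0, 0, 1], [0, 0, -0.002, 0, 0, 0, 1], [0, 0, -0.001, 0, 0, 0, 1], [0, 0, 0, 0, 0, 0, 1]]
  ]
}}

```text
time_s: 8.8
eef_pos: [0.4387, -0.1485, 0.1247]
tcp_rot: [3.129, -0.282, 0.001]
force: [-0.1, 0.4, 0.3]
grip_width: 0.0005
grip_force: 0.0
```

{"method": "play_rows", "body": {
  "rows": [
    [[0, 0, -0.001, 0, 0, 0, 1], [0, 0, -0.001, 0, 0, 0, 1], [0, 0, -0.001, 0, 0, 0, 1], [0, 0, 0, 0, 0, 0, 1]]
  ]
}}

```text
time_s: 9.13
eef_pos: [0.4387, -0.1485, 0.1215]
tcp_rot: [3.129, -0.282, 0.001]
force: [1.1, -1.3, 2.8]
grip_width: 0.0004
grip_force: 1.3
```

{"method": "play_rows", "body": {
  "rows": [
    [[0, 0, -0.001, 0, 0, 0, 1], [0, 0, -0.001, 0, 0, 0, 1], [0, 0, -0.001, 0, 0, 0, 1], [0, 0, 0, 0, 0, 0, 1]]
  ]
}}

```text
time_s: 9.47
eef_pos: [0.4387, -0.1485, 0.1184]
tcp_rot: [-3.129, 0.282, -0.001]
force: [1.5, -1.7, 4.4]
grip_width: 0.0008
grip_force: 1.9
```

{"method": "play_rows", "body": {
  "rows": [
    [[0, 0, -0.001, 0, 0, 0, 1], [0, 0, 0, 0, 0, 0, 1]]
  ]
}}

```text
time_s: 9.63
eef_pos: [0.4388, -0.1485, 0.118]
tcp_rot: [3.129, -0.282, 0.001]
force: [-2.9, 0.5, 17.2]
grip_width: 0.0005
grip_force: 8.7
```

Firm stop at z = 0.118 with 17 N, so the key is bottomed. Releasing and retreating clear.

{"method": "play_rows", "body": {
  "rows": [
    [[0, 0, 0.002, 0, 0, 0, 1], [0, 0, 0.004, 0, 0, 0, 1], [0, 0, 0.01, 0, 0, 0, 1], [0, 0, 0.025, 0, 0, 0, 1], [0, 0, 0.03, 0, 0, 0, 1], [0, 0, 0.03, 0, 0, 0, 1], [0, 0, 0.03, 0, 0, 0, 1], [-0.01, -0.025, 0.01, 0, 0, 0, 1], [-0.01, -0.025, 0, 0, 0, 0, 1], [-0.01, -0.025, 0, 0, 0, 0, 1]]
  ]
}}

```text
time_s: 10.47
eef_pos: [0.408, -0.224, 0.2598]
tcp_rot: [3.129, -0.28, 0.002]
force: [-0.3, 0.0, -0.2]
grip_width: 0.0005
grip_force: 0.0
```

{"method": "play_rows", "body": {
  "rows": [
    [[-0.01, -0.025, 0, 0, 0, 0, 1], [-0.01, -0.025, 0, 0, 0, 0, 1], [-0.005, -0.01, 0, 0, 0, 0, 1], [0, 0, 0, 0, 0, 0, 1], [0, 0, 0, 0, 0, 0, 1], [0, 0, 0, 0, 0, 0, 1]]
  ]
}}

```text
time_s: 10.97
eef_pos: [0.384, -0.2822, 0.2586]
tcp_rot: [-3.129, 0.279, -0.0]
force: [0.8, -0.2, -0.2]
grip_width: 0.0006
grip_force: 0.0
```

```bash
python3 - <<'E'
from h import *
im=viewer.read_camera("scene"); cv2.imwrite("pics/s3.png",cv2.resize(im[100:260,130:390,::-1],None,fx=3,fy=3))
o=get_obs();print(o["time_s"],o["eef_pos"],o["force"],np.abs(o["qd"]).max())
E
```

```text
11.0167 [ 0.38405112 -0.28215597  0.25859576] [ 0.27474035 -0.16093265 -0.45230721] 0.0047592104907518
```

View pics/s3.png

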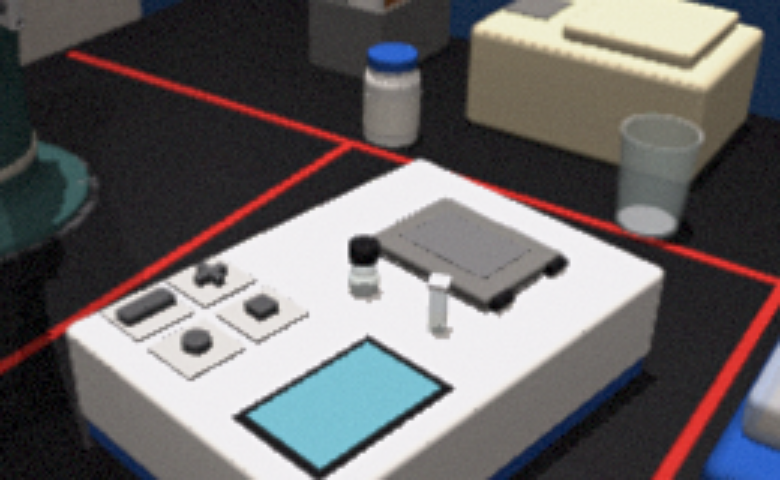

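The cover is shut (470,250), the start key is back up (147,306), the vial and cuvette are unmoved, and the hand is clear.

```bash
python3 -c "
from bench import order
print(order.close_job())"
```

```text
the job is handed in; nothing more can be done
None
```

I pushed the cover shut, then pressed the start key to its bottom stop and let it come back up; the hand is clear, the vial and cuvette look unmoved in the last picture, and the job is handed in at about 11 s (no verdict came back).

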